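# Hang the lift-off door on a control enclosure

## Task

Take the steel door out of the wooden rack and hang it on the enclosure: lower both hinge knuckles together onto the two upright hinge pins until they sit fully home, keeping hold of the door until it is all the way down. Then swing the door shut and let go of it, leaving the things around the work where they lie.

Things in the scene. Friction and masses are not known exactly. Their poses are not given: they have to be found in the camera images.
- enclosure: Fixed grey steel control enclosure on rubber feet, open at the front: 80 deep (x), 200 wide (y), top 200 mm above the table. Origin: centre of its underside, at table level; its front looks along its own -x, z is up. Front flange at x = -40 mm; a rubber sealing lip round the opening stands out to x = -48 mm. The hinge is at its -y side (right-hand seen from the front).
- seat_low (a point): Nominal seat of the lower knuckle, enclosure frame (-56, -98, 36) mm, axes as the enclosure. Here stands an upright steel pin of 10 mm diameter, 22 mm long (tip 58 mm above the table, 1.5 mm chamfer) on a barrel of 20 mm diameter, whose top is the seat. The true pin stands up to 7 mm from this point along the enclosure's y, either way (see seat_up); in x it is exact.
- seat_up (a point): Nominal seat of the upper knuckle, enclosure frame (-56, -98, 138) mm: an equal pin and barrel, straight above the lower one (tip at 160 mm). Both pins sit on one steel strip screwed to the front flange through horizontal slots, set anywhere within 7 mm either way along y and then fast; the setting is not reported: see or feel it. The strip's face lies 13 mm behind the pin axis (towards +x).
- door: Loose grey steel door, flat, 14 thick (x), 170 wide (y), 176 high (z), about 0.4 kg, upright in the rack's middle slot. Origin: middle of its lower edge, mid-thickness, z up. Outer face (lock insert near the free edge, 4 mm proud) towards its -x, free edge at y = +85 mm, hinge edge at y = -85 mm. Grip it across its thickness at the plain top edge. On the pins it turns freely.
- knuckle_low (a point): Centre of the lower end of the door's lower knuckle, door frame (0, -98, 20) mm. A knuckle is a steel tube open at both ends, outer diameter 20, bore 13, 24 mm long, standing upright beside the hinge edge of the door.
- knuckle_up (a point): Centre of the lower end of the door's upper knuckle, door frame (0, -98, 122) mm; otherwise as the lower one.
- free_edge (a point): Middle of the door's free edge, mid-thickness, door frame (0, 85, 88) mm. Hung and shut, the door lies parallel to the enclosure's front (axes parallel), its back 1 mm off the sealing lip, lower edge 16 mm above the table, and this point is near (-56, 85, 104) mm in the enclosure's frame. It opens by swinging this edge towards the enclosure's -x.
- door_top (a point): Middle of the door's upper edge, mid-thickness, door frame (0, 0, 176) mm.
- rack: Fixed light wooden rack, 110 x 130 x 43 mm high, with three parallel slots along its y, 17 mm wide, floor 12 mm above the table; the door stands in the middle one, its axes as the rack's. Origin: centre of the underside.
- screwdriver: Bystander: red screwdriver, 212 mm long, lying on the table.
- spanner: Bystander: combination spanner, 184 mm long, lying on the table.
- bearing: Bystander: ball bearing, 52 mm diameter, 15 mm high, lying on the table.
- box_pile_base: Fixed pile of clear organiser boxes standing between the rack and the robot's side of the enclosure, 263 (x) by 170 (y), 150 mm high; carry the door over it or round it. Origin: about the centre of its underside.
- clamp_fixture: Fixed toggle clamp on the table, left of the door's swing, 160 long (x), 65 wide (y), 160 mm high. Origin: about the middle of its foot.

How it is judged (in metres and radians):
On the way:
1. the door, held in the fingers, is lowered until both knuckles sit on their barrels (within 4 mm in height) around the pins (contact force between the fingers and door above 1 N and horizontal distance between knuckle_low and seat_low below 0.01 m and horizontal distance between knuckle_up and seat_up below 0.01 m and z of knuckle_low in the frame of seat_low below 0.004 m and z of knuckle_up in the frame of seat_up below 0.004 m), for 0.1 s.
At the end, for the whole second after the job is handed in: Both knuckles sit on their barrels around the pins (within 2.5 mm in height, and within 10 mm of the nominal hinge axis, which only a knuckle round its pin can be), the door is shut (free edge within 10 mm of its fully closed place in front of the enclosure), released and at rest (horizontal distance between knuckle_low and seat_low below 0.01 m and horizontal distance between knuckle_up and seat_up below 0.01 m and z of knuckle_low in the frame of seat_low between -0.003 and 0.0025 m and z of knuckle_up in the frame of seat_up below 0.0025 m and x of free_edge in the frame of enclosure above -0.066 m and y of free_edge in the frame of enclosure above 0.05 m and linear speed of door below 0.02 m/s); the robot touches nothing.
It fails at once if the door is dropped or laid over (tilted more than 30 degrees) (angle between door's own z axis and vertical above 0.52 rad).
It fails at once if the screwdriver is moved more than 25 mm (distance of screwdriver from where it was at the start of the episode above 0.025 m).
It fails at once if the spanner is moved more than 25 mm (distance of spanner from where it was at the start of the episode above 0.025 m).
It fails at once if the bearing is moved more than 25 mm (distance of bearing from where it was at the start of the episode above 0.025 m).
It also fails if it takes over 56 s, if anything falls off the work surface, if the arm or the gripper's body presses on something with over 40 N, if the wrist force passes 120 N, or if a joint passes its speed limit or range.

## Robot

A 6-joint arm with a two-finger parallel gripper is mounted at the origin on a cart in front of the work surface, level with it; the furniture and walls round the work are solid. World frame = base frame: x ahead of the robot, y to its left, z up, the work surface at z = 0. Lengths are in mm, angles in rad, forces in N, time in s.
With the tool pointing down it reaches from about 300 to 775 mm from the base axis. Payload 14.6 kg.
Tool frame: the origin (TCP) lies at the very end of the fingers, on their centre line; the grasp point (between the pads) lies 19 mm behind it (manip.grip_point_offset is the distance from the TCP to the grasp point, in mm); z points along the fingers, y is the line along which they close (so a half turn about z gives the same grasp; the last joint's range is limited). The gripper opens to 94 mm and grips with 3 to 60 N. Pads are 16 mm wide; open, the fingers measure 119 mm over their backs; the gripper's body (75 mm by 177 mm) begins 78 mm behind the grasp point.
Start: joints at [-1.343, 0.3, 1.521, -0, 1.321, -0.067], TCP at [159.795, -526.265, 205.446] pointing down, gripper open.
Joint ranges: [-3.03, 3.03], [-0.79, 2.21], [0.23, 2.52], [-1.04, 4.18], [0, 3.07], [-2.55, 2.55]. Speed limits (rad/s): [2.22, 2.22, 2.57, 3.14, 3.14, 3.14].

## Interface

Orientations are given as [roll, pitch, yaw] about the fixed x, y, z axes, in that order (R = Rz(yaw) Ry(pitch) Rx(roll)).
In Python, from cell import telemetry, eyes, manip gives the robot as it stands.
- The arm moves only by the tool play_rows, never from a script. Its arguments are lists of equal length, an entry for each row: "translation": the shift along the world's x, y, z in m, a list of three; "yaw": the turn about the world's z in rad. A call has 1 to 12 rows; each row is the pose to reach, as a shift and turn from the pose commanded when the call began; what a row does not reach only later rows make up. A row lasts 1/8 s, in which the tool goes at most 62.5 mm and 10.7 degrees, less where a joint would pass 70% of its speed; a pose out of reach is approached as far as the arm can. A call with a gripper value outside its range is refused whole. "hand" is the opening, from 0 (shut) to 1 (fully open), set as the call begins (left out, the last holds). The fingers move at their own pace and stop on an object; "force" is the grip in N (left out, the last holds). Time passes only in rows, so rows that repeat a pose let the fingers close. It gives the time, the measured TCP pose, the force, the opening and the grip force at its end, in the units of the state.
- telemetry.read_state(): the state, without advancing time (a new reading comes with each control period).
- eyes.camera(name): name is "scene" or "top" or "wrist"; returns a dict with "pixels" (420x560x3 uint8, red, green, blue), "fx", "fy", "cx", "cy" (pixels), "cam_to_world" (4x4, takes a point from camera to world coordinates); the wrist camera has in their place "T_tool_cam" (4x4, takes a point from camera to tool coordinates, whose origin is the TCP and whose axes are the flange's). Camera axes: x right, y up, looking along -z (the intrinsics and any distortion apply to the point x, -y, -z); pixel columns grow to the right and rows downward; lengths in mm; the calibration is good to about 2 mm. The wrist camera is an equidistant fisheye: a pixel r from the principal point sees the ray r / f radians off the axis. A picture is of the moment at which its call begins: read the wrist's pose just before it. There is no depth.
- manip.sign_off(): hands the job in; it is judged then, once.
The state is a dict: "clock": time; "joints": joint angles; "qd": joint speeds; "effort": joint torques, N m; "eef_pos": TCP position; "eef_rot": TCP orientation; "wrist_force": force on the tool from outside, world axes, zero at the start; "moment": the same for the moment, N m; "finger_gap": finger opening in mm; "finger_force": force on a finger pad.
Only numpy, scipy, OpenCV 4.12 (cv2) and the standard library are available. Lean on these libraries where they do the work, as an engineer would, in place of code of your own. Each camera call takes 0.05 s, during which the arm holds its last target. There are 200 camera calls.

## Working session

There is one attempt and no reset: what is moved stays moved. The work goes in short steps, Python scripts to look and compute and a tool call to move; the robot and the scene stay as the last step left them, time stands still between calls to the robot, and variables do not carry over. Pictures are saved under pics/ and viewed, at most 10 in all, crops included, and the job is handed in when it is done.

Besides the shell and the picture viewer there is one more tool, called after "Call:" in YAML: its name, and indented under it one key for each argument. play_rows: Moves the arm, as the interface text tells. Its arguments: {"type":"object","properties":{"translation":{"type":"array","items":{"type":"array","items":{"type":"number"}}},"yaw":{"type":"array","items":{"type":"number"}},"hand":{"type":"number"},"force":{"type":"number"}},"required":["translation","yaw"]}

```bash
ls; mkdir -p pics; python3 - <<'E'
from cell import telemetry, eyes, manip
import cv2,pickle
d={}
for n in ["scene","top","wrist"]:
    s=telemetry.read_state(); c=eyes.camera(n); c['state']=s; d[n]=c
    cv2.imwrite(f"pics/{n}0.png",c["pixels"][:,:,::-1])
    print(n,c["fx"],c["fy"],c["cx"],c["cy"],c.get("cam_to_world",c.get("T_tool_cam")), [k for k in c])
pickle.dump(d,open("d0.pkl","wb"));print(telemetry.read_state(),manip.grip_point_offset)
E
```

```text
pics
scene 392.8179495023708 392.8179495023708 280.5908043119109 209.5376766600585 [[ 9.82644500e-01  1.50847268e-01 -1.07957811e-01  3.85267756e+02]
 [-1.85436770e-01  7.83774022e-01 -5.92715351e-01 -6.15432612e+02]
 [-4.79496378e-03  6.02447827e-01  7.98143862e-01  1.01279133e+03]
 [ 0.00000000e+00  0.00000000e+00  0.00000000e+00  1.00000000e+00]] ['pixels', 'fx', 'fy', 'cx', 'cy', 'cam_to_world', 'state']
top 427.2563455736468 427.2563455736468 277.67757079929504 204.56764579329416 [[-3.56799956e-01  8.68263511e-01 -3.44691554e-01  9.74314888e+01]
 [-9.34162165e-01 -3.33948321e-01  1.25775863e-01  1.77746993e+02]
 [-5.90257368e-03  3.66874631e-01  9.30251667e-01  1.20312078e+03]
 [ 0.00000000e+00  0.00000000e+00  0.00000000e+00  1.00000000e+00]] ['pixels', 'fx', 'fy', 'cx', 'cy', 'cam_to_world', 'state']
wrist 325.19226210127806 325.19226210127806 279.2212568235213 207.18277545819072 [[-2.76690744e-04  9.73837016e-01  2.27247422e-01  6.51090640e+01]
 [ 9.99999957e-01  2.48397161e-04  1.53103528e-04  5.27617065e-01]
 [ 9.26502687e-05  2.27247454e-01 -9.73837043e-01 -1.78704771e+02]
 [ 0.00000000e+00  0.00000000e+00  0.00000000e+00  1.00000000e+00]] ['pixels', 'fx', 'fy', 'cx', 'cy', 'T_tool_cam', 'state']
{'clock': 0.15, 'joints': array([-1.34257704e+00,  3.00354553e-01,  1.52139433e+00,  1.80411001e-06,
        1.32066398e+00, -6.65586639e-02]), 'qd': array([-0.00119477, -0.00176728, -0.00159075, -0.00129001,  0.00025175,
       -0.00055671]), 'effort': array([ 4.41957509e-04, -5.31964123e+01, -3.52819490e+01,  7.07995193e-02,
        2.36368831e-02, -8.15468729e-05]), 'eef_pos': array([ 159.77023504, -526.10189933,  205.02925776]), 'eef_rot': array([-3.14077438e+00, -5.62952007e-05,  2.94777476e-01]), 'wrist_force': array([-0.59057977, -0.68973573, -0.07436953]), 'moment': array([-0.01331618, -0.02128214, -0.01118843]), 'finger_force': 0.0, 'finger_gap': 94.43162960192988} 18.8
```

View pics/scene0.png

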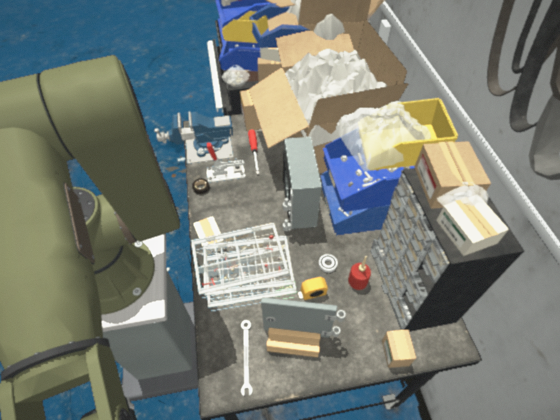

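View pics/top0.png

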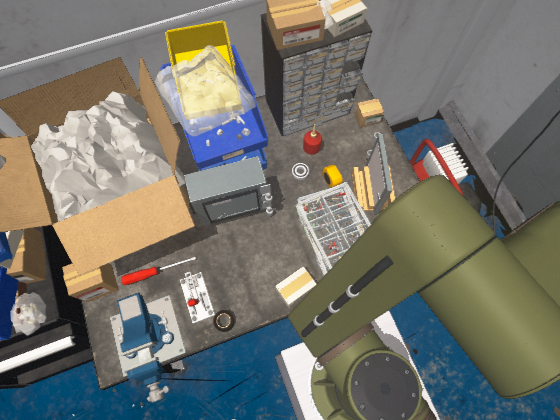

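```bash
python3 - <<'E'
import cv2,pickle,numpy as np
d=pickle.load(open("d0.pkl","rb"))
def crop(n,c0,r0,w,h,k):
    im=d[n]["pixels"][r0:r0+h,c0:c0+w,::-1]
    im=cv2.resize(im,None,fx=k,fy=k,interpolation=cv2.INTER_CUBIC)
    for i in range(0,w,10):
        cv2.line(im,(i*k,0),(i*k,6),(0,255,255),1); cv2.putText(im,str(c0+i),(i*k,16),0,.33,(0,255,255),1)
    for i in range(10,h,10): cv2.line(im,(0,i*k),(6,i*k),(0,255,255),1); cv2.putText(im,str(r0+i),(8,i*k+4),0,.33,(0,255,255),1)
    return im
a=np.hstack([crop("scene",270,130,60,100,6),crop("top",180,130,73,100,6)])
b=np.hstack([crop("scene",250,290,100,75,4)[:, :400],crop("top",350,125,60,75,4)])
cv2.imwrite("pics/a.png",np.hstack([crop("scene",270,130,65,100,6),crop("top",180,155,66,75,6).copy() if 0 else cv2.copyMakeBorder(crop("top",182,150,68,78,6)[:600,:400],0,600-468,0,0,cv2.BORDER_CONSTANT)]))
cv2.imwrite("pics/b.png",np.hstack([crop("scene",255,288,95,75,5),cv2.resize(crop("top",355,128,50,75,5),None,fx=1,fy=1)]))
E
```

```text
(no output)
```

View pics/a.png

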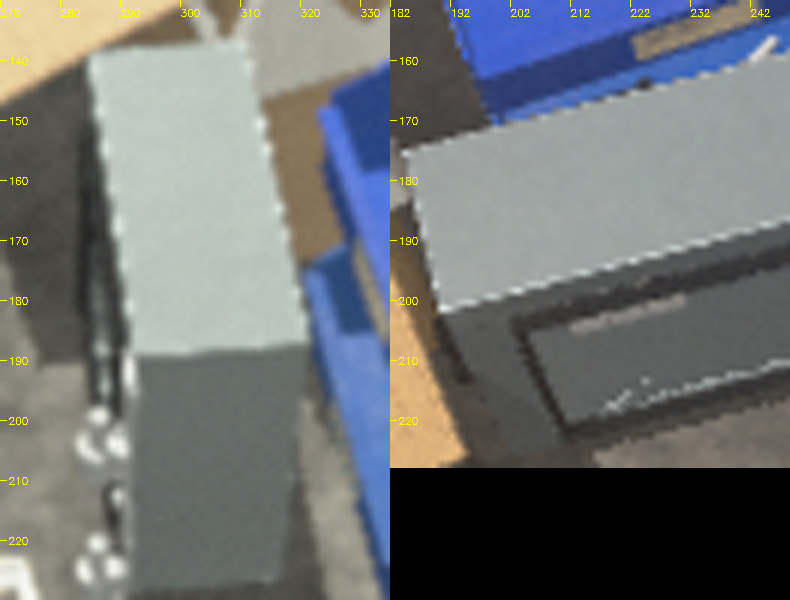

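View pics/b.png

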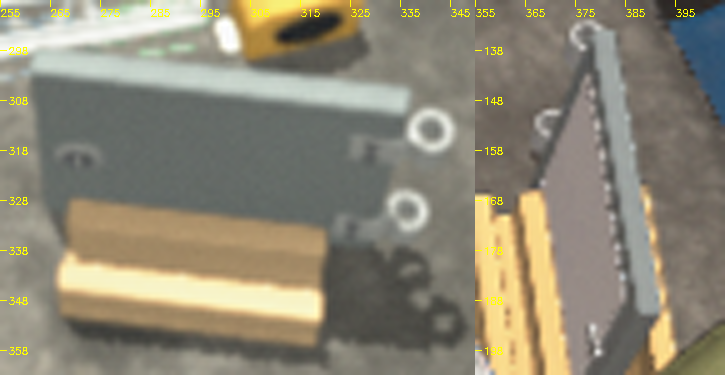

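```bash
cat > h.py <<'E'
import numpy as np,cv2,pickle
def ray(c,p,T=None):
    T=c["cam_to_world"] if T is None else T
    p=np.atleast_2d(p).astype(float)
    v=np.c_[(p[:,0]-c["cx"])/c["fx"],-(p[:,1]-c["cy"])/c["fy"],-np.ones(len(p))]
    return T[:3,3],v@T[:3,:3].T
def onz(c,p,z):
    o,v=ray(c,p); return o+v*((z-o[2])/v[:,2])[:,None]
def proj(c,P,T=None):
    T=c["cam_to_world"] if T is None else T
    q=(np.atleast_2d(P)-T[:3,3])@T[:3,:3]
    return np.c_[c["cx"]+c["fx"]*q[:,0]/-q[:,2],c["cy"]-c["fy"]*q[:,1]/-q[:,2]]
def quad(c,seed,tol=12):
    im=cv2.bilateralFilter(c["pixels"],5,20,3)
    m=np.zeros((422,562),np.uint8)
    cv2.floodFill(im.copy(),m,seed,0,(tol,)*3,(tol,)*3,4|cv2.FLOODFILL_MASK_ONLY|cv2.FLOODFILL_FIXED_RANGE|(255<<8))
    m=cv2.morphologyEx(m[1:-1,1:-1],cv2.MORPH_CLOSE,np.ones((3,3)))
    k=max(cv2.findContours(m,0,1)[0],key=cv2.contourArea)
    return cv2.contourArea(k),cv2.approxPolyN(k,4,ensure_convex=True).reshape(-1,2),cv2.minAreaRect(k)
E
python3 - <<'E'
from h import *
np.set_printoptions(precision=1,suppress=True)
d=pickle.load(open("d0.pkl","rb"));S,T=d["scene"],d["top"]
for n,c,s,z,t in [("encS",S,(300,165),200,18),("encT",T,(228,178),200,18),("doorS",S,(300,305),188,25),("doorT",T,(381,160),188,25)]:
    a,q,r=quad(c,s,t); print(n,a,q.tolist(),r); print(onz(c,q,z)[:,:2])
print("doorS ends",onz(S,[(261,300.5),(337,307.5)],188)[:,:2]); 
# others on table / heights
for n,c,p,z in [("pileS",S,[(196,229),(279,224),(296,286),(205,306)],150),("clampS",S,[(208,168),(243,165),(245,177),(210,180)],0),
 ("ringS",S,[(328,262)],0),("blackS",S,[(201,185)],0),("scrS",S,[(251,131),(257,172)],0),("spanS",S,[(246,325),(246,390)],0),
 ("pileT",T,[(297,196),(345,182),(370,240),(318,272)],150),("clampT",T,[(181,277),(203,272),(214,314),(188,320)],0),("blackT",T,[(224,320)],0),("scrT",T,[(125,278),(195,260)],0)]:
    print(n,onz(c,p,z)[:,:2].tolist())
E
```

```text
encS 1332.5 [[321, 186], [292, 189], [284, 139], [311, 131]] ((302.0270080566406, 161.16217041015625), (54.90925979614258, 28.605422973632812), 80.53767395019531)
[[617.7  46.1]
 [538.3  50.6]
 [554.4 246.6]
 [642.  265.7]]
encT 2002.0 [[265, 182], [190, 202], [183, 175], [258, 155]] ((224.28549194335938, 178.40576171875), (27.71843719482422, 77.50322723388672), 75.42578887939453)
[[539.3  50.3]
 [555.4 246.9]
 [634.6 242.3]
 [619.5  40.4]]
doorS 255.0 [[335, 305], [335, 310], [261, 301], [257, 296]] ((297.0792541503906, 302.78656005859375), (76.74991607666016, 5.300714015960693), 6.340191841125488)
[[ 566.2 -286.8]
 [ 563.1 -298.1]
 [ 406.2 -246.7]
 [ 399.2 -233.1]]
doorT 41038.0 [[472, 265], [55, 399], [281, 60], [652, -56]] ((343.2914123535156, 173.1531219482422), (253.82562255859375, 471.91632080078125), 72.27877044677734)
[[  158.9  -341.1]
 [  223.2   653.8]
 [  897.9  -132.1]
 [  898.5 -1459.5]]
doorS ends [[ 406.4 -245.5]
 [ 569.  -293.3]]
pileS [[269.33081018357666, 4.112503305920541], [488.7901863302335, -21.57911736066012], [495.65333462247673, -207.52016390604723], [277.3
[... 257 characters left out ...]
kS [[276.3028747942242, 290.2934469291324]]
scrS [[481.106894658317, 526.0328805470497], [471.950751757864, 313.1697859998819]]
spanS [[361.4638071584463, -222.00793439411126], [340.1446669750544, -380.7535894306436]]
pileT [[492.10176929009424, -21.56869116709592], [483.58104031075004, -157.90383812126225], [311.55675744319933, -150.6167048732624], [282.7491473961165, 6.011777154637343]]
clampT [[435.1785465307169, 350.38433418748633], [426.5356224782421, 287.69225973836245], [303.74216426443223, 294.1202600657195], [313.91999593093544, 365.58796109024775]]
blackT [[278.65205764338083, 273.43380801758354]]
scrT [[489.4469678845258, 499.936117331311], [468.31353763304924, 298.8571069015493]]
```

Call:
play_rows:
  translation:
    - [0,0,0.06]
    - [0.02,0.04,0.12]
    - [0.045,0.09,0.12]
    - [0.07,0.145,0.12]
    - [0.1,0.2,0.12]
    - [0.125,0.255,0.12]
    - [0.155,0.31,0.12]
    - [0.18,0.365,0.12]
    - [0.21,0.42,0.12]
    - [0.235,0.475,0.12]
    - [0.265,0.53,0.08]
    - [0.295,0.598,0.03]
  yaw: [0,-0.05,-0.1,-0.15,-0.2,-0.25,-0.3,-0.36,-0.42,-0.48,-0.53,-0.58]

```text
clock: 1.65
eef_pos: [442.0, 44.2, 256.2]
eef_rot: [-3.141, -0.001, -0.286]
wrist_force: [1.4, -0.9, -0.1]
finger_gap: 94.1
finger_force: 0.0
```

Call:
play_rows:
  translation:
    - [0,0,-0.02]
    - [0,0,-0.035]
    - [0,0,-0.035]
  yaw: [0,0,0]

```text
clock: 2.02
eef_pos: [441.1, 41.9, 221.6]
eef_rot: [3.141, 0.001, -0.286]
wrist_force: [-0.3, 0.5, 0.0]
finger_gap: 94.2
finger_force: 0.0
```

```bash
cat >> h.py <<'E'
from scipy.spatial.transform import Rotation as R
def toolT(s):
    T=np.eye(4);T[:3,:3]=R.from_euler("xyz",s["eef_rot"]).as_matrix();T[:3,3]=s["eef_pos"];return T
def snap(name,tag):
    from cell import telemetry,eyes
    s=telemetry.read_state();c=eyes.camera(name);c["state"]=s
    if name=="wrist": c["cam_to_world"]=toolT(s)@c["T_tool_cam"]
    cv2.imwrite(f"pics/{tag}.png",c["pixels"][:,:,::-1]);pickle.dump(c,open(tag+".pkl","wb"));return c
def wray(c,p):
    u=(np.atleast_2d(p).astype(float)-[c["cx"],c["cy"]])/c["fx"];r=np.linalg.norm(u,axis=1)
    k=(np.sin(r)/np.maximum(r,1e-9))[:,None]*u
    v=np.c_[k[:,0],-k[:,1],-np.cos(r)];T=c["cam_to_world"];return T[:3,3],v@T[:3,:3].T
def wonz(c,p,z):
    o,v=wray(c,p);return o+v*((np.asarray(z,float)-o[2])/v[:,2])[:,None]
def wproj(c,P):
    T=c["cam_to_world"];q=(np.atleast_2d(P)-T[:3,3])@T[:3,:3];rho=np.hypot(q[:,0],q[:,1]);th=np.arctan2(rho,-q[:,2])
    return np.c_[c["cx"]+c["fx"]*th*q[:,0]/rho,c["cy"]-c["fx"]*th*q[:,1]/rho]
E
python3 - <<'E'
from h import *
c=snap("wrist","w1");print(c["state"]["clock"],c["state"]["eef_pos"],c["state"]["eef_rot"])
print(wproj(c,[(522.8,52.7,160),(522.8,52.7,58),(538.7,50.4,200),(555,246.8,200)]))
E
```

```text
2.025 [441.11428084  41.87765355 221.59957019] [ 3.14120632e+00  1.15779438e-03 -2.85877049e-01]
[[232.92664383 119.76443766]
 [246.58270138 123.35439111]
 [220.12362268  92.19849171]
 [  1.2147079  168.57639677]]
```

View pics/w1.png

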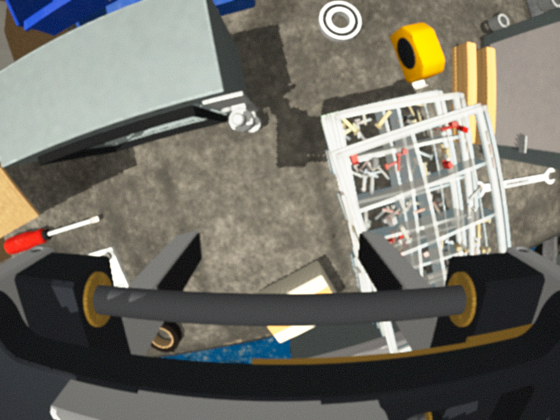

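```bash
python3 - <<'E'
from h import *
c=pickle.load(open("w1.pkl","rb"));c0,r0,w,h,k=205,85,65,55,12
im=cv2.resize(c["pixels"][r0:r0+h,c0:c0+w,::-1],None,fx=k,fy=k,interpolation=cv2.INTER_CUBIC)
for i in range(0,w,5): cv2.line(im,(i*k+k//2,0),(i*k+k//2,8),(0,255,255),1); cv2.putText(im,str(c0+i),(i*k,18),0,.35,(0,255,255),1)
for i in range(5,h,5): cv2.line(im,(0,i*k+k//2),(8,i*k+k//2),(0,255,255),1); cv2.putText(im,str(r0+i),(10,i*k+10),0,.35,(0,255,255),1)
cv2.imwrite("pics/w1c.png",im[:600])
E
```

```text
(no output)
```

View pics/w1c.png

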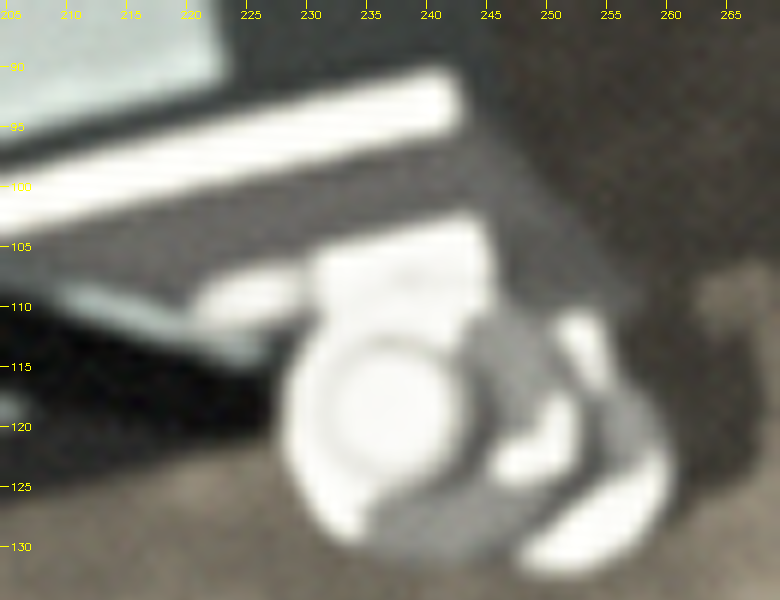

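```bash
python3 - <<'E'
from h import *
np.set_printoptions(precision=1,suppress=True)
c=pickle.load(open("w1.pkl","rb"))
pin=wonz(c,(237.4,118.8),160)[0];cor=wonz(c,(223.2,91.2),200)[0]
ex=np.array([.9966,-.0828]);ey=np.array([.0828,.9966])
# front top edge dir from w1: bottom edge of light top face
l=wonz(c,[(223.2,91.2),(205,96.6)],200)
print("pin",pin,"cor",cor,"rel",(pin-cor)[:2]@ex,(pin-cor)[:2]@ey,"edge",l[1]-l[0])
q=quad(c,(120,80),25);print(q[:2]);print(wonz(c,q[1],200))
# low barrel / low pin
print("low pin tip guess",wproj(c,[(pin[0],pin[1],58),(pin[0],pin[1],36)]))
d=pickle.load(open("d0.pkl","rb"));
for n in("scene","top"): print(n,proj(d[n],[(pin[0],pin[1],160),(pin[0],pin[1],58)]))
S=d["scene"]["pixels"][195:232,278:294].astype(int).sum(2)//3
print(S)
E
```

```text
pin [522.5  49.3 160. ] cor [538.7  48.4 200. ] rel -16.235101154207243 -0.41699152341048445 edge [ 0.5 11.8  0. ]
(22251.0, array([[223,  91],
       [  0, 167],
       [  0,  69],
       [198, -39]], dtype=int32))
[[538.8  48.5 200. ]
 [556.8 247.8 200. ]
 [634.6 222.3 200. ]
 [634.5  40.4 200. ]]
low pin tip guess [[249.8 122.7]
 [251.5 123.3]]
scene [[286.2 199.5]
 [286.  220.8]]
top [[268.1 193.5]
 [269.  207.4]]
[[149 145 143 143 138 129 107  73  93 141  95  60 107 158 166 128]
 [149 146 141 138 134 128 106  74  77 106  74  55  99 131 139 117]
 [137 138 137 136 130 123 115 106 120 121  75  57  94 119 128 113]
 [130 131 132 130 128 126 140 177 205 181 103  62  97 120 121 109]
 [131 133 132 129 130 133 161 206 230 207 127  84 104 121 118 108]
 [133 136 138 134 133 136 145 170 191 172 119 129 134 128 118 107]
 [138 139 139 138 137 149 152 140 143 135 137 169 162 135 117 109]
 [142 143 141 140 151 183 178 143 131 145 184 189 175 142 117 108]
 [145 145 144 144 167 217 197 148 130 160 225 230 215 155 117 107]
 [144 146 144 138 164 221 210 168 138 159 221 234 230 172 118 103]
 [141 14
[... 1101 characters left out ...]
 175 120  90 101 127 114 102]
 [135 131 126 126 127 143 150 153 155 156 155 131 117 121 109 101]
 [138 135 126 119 143 193 183 146 138 172 220 209 164 130 110  99]
 [138 129 121 116 156 224 211 155 136 175 232 230 192 142 111 102]
 [136 126 116 114 153 227 230 177 137 167 222 219 184 141 109 101]
 [136 125 120 116 134 187 219 176 144 147 167 163 145 126 108 103]
 [135 130 125 121 122 136 159 154 146 136 133 131 128 119 107 101]
 [140 136 129 123 119 122 128 137 139 129 130 139 130 114 102  94]
 [139 137 129 122 121 125 127 130 133 126 134 151 131 100  83  79]
 [136 134 129 124 121 120 119 123 128 119 112 120 102  84  75  75]
 [138 134 133 129 127 121  99  91  94  92  85  87  78  73  78  74]]
```

Call:
play_rows:
  translation:
    - [0,0,0.04]
    - [0.01,-0.05,0.04]
    - [0.015,-0.11,0.04]
    - [0.025,-0.17,0.04]
    - [0.03,-0.23,0.04]
    - [0.04,-0.28,0.04]
    - [0.045,-0.31,0.04]
    - [0.045,-0.31,0.04]
    - [0.045,-0.31,0.04]
    - [0.045,-0.31,0.04]
  yaw: [0,0,0,0,0,0,0,0,0,0]

```text
clock: 3.32
eef_pos: [486.5, -266.8, 262.7]
eef_rot: [3.141, -0.001, -0.284]
wrist_force: [0.5, 0.9, -0.0]
finger_gap: 93.9
finger_force: 0.0
```

```bash
python3 - <<'E'
from h import *
np.set_printoptions(precision=1,suppress=True)
c=snap("wrist","w2");print(c["state"]["clock"],c["state"]["eef_pos"],c["state"]["eef_rot"])
print(wproj(c,[(406,-246,188),(486,-268,188),(568,-293,188)]))
T=pickle.load(open("d0.pkl","rb"))["top"];print(onz(T,[(380.5,134),(389.6,190)],188))
E
```

```text
3.325 [ 486.5 -266.8  262.7] [ 3.1 -0.  -0.3]
[[281.5 305.1]
 [280.  215.1]
 [281.3 106.9]]
[[ 566.2 -295.1  188. ]
 [ 407.5 -243.9  188. ]]
```

View pics/w2.png

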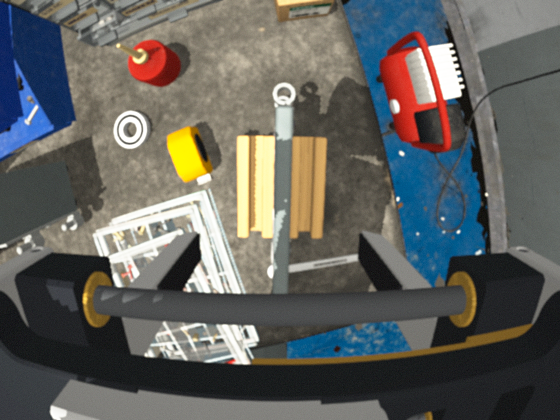

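```bash
python3 - <<'E'
from h import *
np.set_printoptions(precision=1,suppress=True)
c=pickle.load(open("w2.pkl","rb"));g=c["pixels"].mean(2)
for r in (112,130,150,200,205): print(r,g[r,268:300].astype(int))
im=c["pixels"][70:130,255:315,::-1]; im=cv2.resize(im,None,fx=9,fy=9,interpolation=cv2.INTER_CUBIC)
im2=cv2.resize(c["pixels"][180:300,265:297,::-1],None,fx=7,fy=5,interpolation=cv2.INTER_CUBIC)[:540]
cv2.imwrite("pics/w2c.png",np.hstack([im,im2]))
E
```

```text
112 [131 128 121 119 118 117 116 137 179 202 218 225 225 224 224 224 221 222
 222 222 221 213 199 172 139 100  75  65  68  67  67  68]
130 [119 120 120 122 124 133 148 161 196 212 222 226 225 224 222 222 219 220
 217 216 217 207 187 160 133 101  78  66  63  62  65  67]
150 [230 232 233 231 233 232 210 135 103 110 114 121 116 120 119 116 120 117
 119 118 113 117 109 111 131 145 153 160 160 160 159 154]
200 [228 230 229 229 227 201 130 100 109 115 114 121 116 115 117 129 159 182
 174 135 112 104 113 132 143 150 151 155 154 151 144 137]
205 [228 229 230 228 223 188 117  98 111 115 113 118 118 120 118 113 117 117
 119 115 108 104 115 129 146 151 152 154 153 153 137 133]
```

View pics/w2c.png

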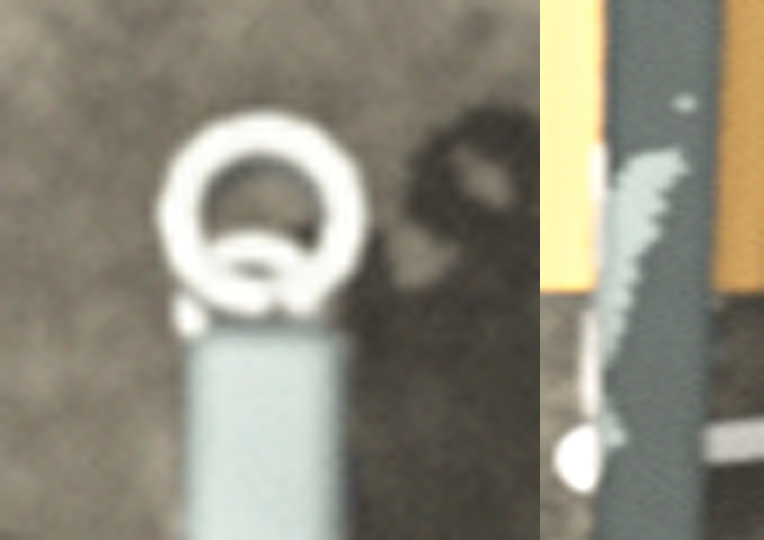

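```bash
python3 - <<'E'
from h import *
np.set_printoptions(precision=1,suppress=True)
c=pickle.load(open("w2.pkl","rb"))
P=wonz(c,[(283.8,112),(282,200),(280.2,280)],188);print(P)
v=P[0]-P[2];print(np.degrees(np.arctan2(v[1],v[0])),np.arctan2(v[1],v[0]))
# end (hinge edge) of the top, knuckle ring centre (top z 158)
e=wonz(c,(255+267/9-.5,70+330/9-.5),188)[0];k=wonz(c,(255+262/9-.5,70+213/9-.5),158)[0]
d=np.array([v[0],v[1]])/np.hypot(v[0],v[1]);print("edge",e,"knuckle",k,"k-e",(k-e)[:2]@d,"centre",e[:2]-85*d,k[:2]-98*d, "dir",d)
E
```

```text
[[ 563.6 -293.7  188. ]
 [ 497.4 -273.   188. ]
 [ 430.5 -252.   188. ]]
-17.407486156936827 -0.30381794793388195
edge [ 568.  -295.3  188. ] knuckle [ 581.3 -299.1  158. ] k-e 13.919687648764167 centre [ 486.9 -269.8] [ 487.8 -269.8] dir [ 1.  -0.3]
```

Call:
play_rows:
  translation:
    - [0.001,-0.003,-0.02]
    - [0.001,-0.003,-0.06]
    - [0.001,-0.003,-0.09]
    - [0.001,-0.003,-0.107]
    - [0.001,-0.003,-0.107]
    - [0.001,-0.003,-0.107]
  yaw: [-0.02,-0.02,-0.02,-0.02,-0.02,-0.02]

```text
clock: 4.12
eef_pos: [488.0, -270.9, 156.4]
eef_rot: [3.141, -0.002, -0.305]
wrist_force: [0.1, -0.5, -0.1]
finger_gap: 94.0
finger_force: 0.0
```

Call:
play_rows:
  translation:
    - [0,0,0]
    - [0,0,0]
    - [0,0,0]
    - [0,0,0]
    - [0,0,0]
    - [0,0,0]
    - [0,0,0]
    - [0,0,0]
    - [0,0,0]
  yaw: [0,0,0,0,0,0,0,0,0]
  hand: 0
  force: 50

```text
clock: 5.25
eef_pos: [487.4, -270.8, 155.0]
eef_rot: [3.141, 0.0, -0.305]
wrist_force: [-0.9, -1.1, 0.1]
finger_gap: 13.5
finger_force: 50.0
```

Call:
play_rows:
  translation:
    - [0,0,0.02]
    - [0,0,0.06]
    - [0,0,0.11]
    - [0,0,0.16]
    - [0,0,0.185]
    - [-0.005,0.03,0.185]
    - [-0.012,0.07,0.185]
    - [-0.02,0.12,0.185]
    - [-0.028,0.17,0.185]
    - [-0.037,0.22,0.185]
    - [-0.045,0.27,0.185]
    - [-0.052,0.31,0.185]
  yaw: [0,0,0,0,0,0,0,0,0,0,0,0]

```text
clock: 6.75
eef_pos: [434.7, 41.0, 339.7]
eef_rot: [3.142, 0.001, -0.305]
wrist_force: [-0.1, -0.0, -3.9]
finger_gap: 13.7
finger_force: 50.0
```

Call:
play_rows:
  translation:
    - [-0.003,0.02,0]
    - [-0.005,0.035,0]
    - [-0.0065,0.039,0]
    - [-0.0065,0.039,0]
    - [-0.0065,0.039,0]
    - [-0.0065,0.039,0]
  yaw: [0,0,0,0,0,0]

```text
clock: 7.5
eef_pos: [429.0, 77.9, 340.0]
eef_rot: [3.141, 0.0, -0.306]
wrist_force: [-0.0, -0.3, -5.1]
finger_gap: 14.0
finger_force: 50.0
```

```bash
python3 - <<'E'
from h import *
np.set_printoptions(precision=1,suppress=True)
c=snap("wrist","w3");snap("scene","s3");print(c["state"]["clock"],c["state"]["eef_pos"],c["state"]["eef_rot"],c["state"]["wrist_force"],c["state"]["moment"])
z0=c["state"]["eef_pos"][2]-155+12
print(z0,wproj(c,[(522.5,49.3,z0+146),(522.5,49.3,160)]))
im=c["pixels"][60:140,240:320,::-1];im=cv2.resize(im,None,fx=7,fy=7,interpolation=cv2.INTER_CUBIC)
for i in range(0,80,10):
  cv2.putText(im,str(240+i),(i*7,10),0,.35,(0,255,255),1);cv2.putText(im,str(60+i),(0,i*7+7),0,.35,(0,255,255),1)
cv2.imwrite("pics/w3c.png",im)
E
```

```text
7.5 [429.   77.9 340. ] [ 3.1  0.  -0.3] [-0.  -0.3 -5.1] [0.1 0.  0. ]
197.02228398950854 [[276.4  73.6]
 [277.8 103.5]]
```

View pics/w3c.png

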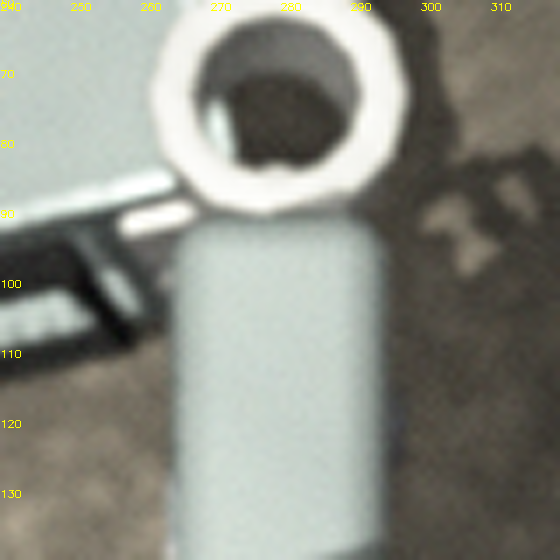

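```bash
python3 - <<'E'
from h import *
np.set_printoptions(precision=2,suppress=True)
c=pickle.load(open("w3.pkl","rb"))
k=wonz(c,(279.2,71.7),343)[0];print("knuckle",k,"err to pin(522.5,49.3):",522.5-k[0],49.3-k[1])
P=wonz(c,[(240+277/7-.5,93),(240+280/7-.5,130)],373);print(P,np.arctan2(*(P[0]-P[1])[[1,0]]))
S=pickle.load(open("s3.pkl","rb"))
pp=proj(S,[k,(k[0],k[1],319),(522.5,49.3,160)]);print(pp)
im=S["pixels"][90:220,220:330,::-1];cv2.imwrite("pics/s3c.png",cv2.resize(im,None,fx=4.6,fy=4.6,interpolation=cv2.INTER_CUBIC))
E
```

```text
knuckle [523.05  47.56 343.  ] err to pin(522.5,49.3): -0.5489938397178094 1.739030448467993
[[508.32  52.28 373.  ]
 [492.37  57.13 373.  ]] -0.29480919103121445
[[287.12 152.47]
 [287.03 159.52]
 [286.24 199.46]]
```

View pics/s3c.png

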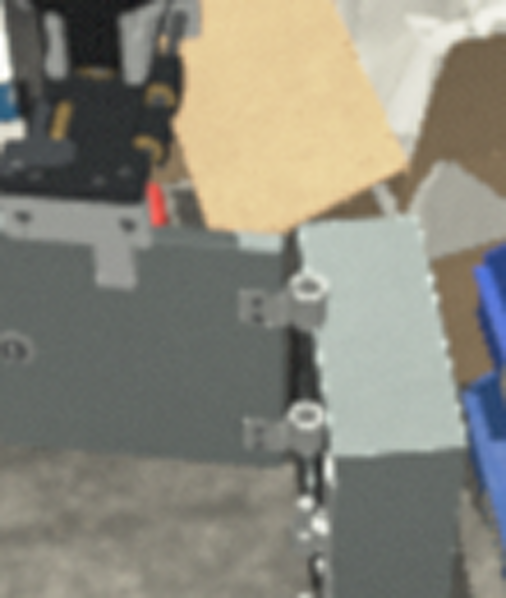

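Call:
play_rows:
  translation:
    - [-0.02,0.001,0]
    - [-0.036,0.001,0]
    - [-0.036,0.001,-0.02]
    - [-0.036,0.001,-0.06]
    - [-0.036,0.001,-0.1]
    - [-0.036,0.001,-0.13]
    - [-0.036,0.001,-0.15]
    - [-0.036,0.001,-0.154]
    - [-0.036,0.001,-0.154]
    - [-0.036,0.001,-0.154]
  yaw: [0,0,0,0,0,0,0,0,0,0]

```text
clock: 8.85
eef_pos: [395.0, 78.9, 188.1]
eef_rot: [-3.14, -0.006, -0.305]
wrist_force: [6.5, -3.5, 9.9]
finger_gap: 13.3
finger_force: 50.0
```

Call:
play_rows:
  translation:
    - [0.008,0,0]
    - [0.018,0,0]
    - [0.026,0,0]
    - [0.031,0,0]
    - [0.035,0,0]
    - [0.035,0,0]
    - [0.035,0,0]
    - [0.035,0,0]
  yaw: [0,0,0,0,0,0,0,0]

```text
clock: 9.85
eef_pos: [427.8, 79.3, 186.1]
eef_rot: [-3.142, -0.0, -0.305]
wrist_force: [-0.6, -0.5, -4.0]
finger_gap: 13.6
finger_force: 50.0
```

```bash
python3 - <<'E'
from h import *
np.set_printoptions(precision=1,suppress=True)
c=snap("wrist","w4");S=snap("scene","s4");print(c["state"]["clock"],c["state"]["eef_pos"],c["state"]["eef_rot"],c["state"]["wrist_force"],c["state"]["moment"])
z0=c["state"]["eef_pos"][2]-155+12
k=wonz(c,(279.2,71.7),z0+146)[0]
print(z0,k,wproj(c,[k,(k[0],k[1],z0+122),(522.5,49.3,160)]))
a=cv2.resize(c["pixels"][55:105,254:304,::-1],None,fx=8,fy=8,interpolation=cv2.INTER_CUBIC)
b=cv2.resize(S["pixels"][178:228,262:312,::-1],None,fx=8,fy=8,interpolation=cv2.INTER_CUBIC)
cv2.imwrite("pics/w4c.png",np.hstack([a,b]))
E
```

```text
9.85 [427.8  79.3 186.1] [-3.1 -0.  -0.3] [-0.6 -0.5 -4. ] [0.1 0.  0.1]
43.12151977263363 [521.9  49.1 189.1] [[279.2  71.7]
 [279.2  78.9]
 [278.6  79.4]]
```

View pics/w4c.png

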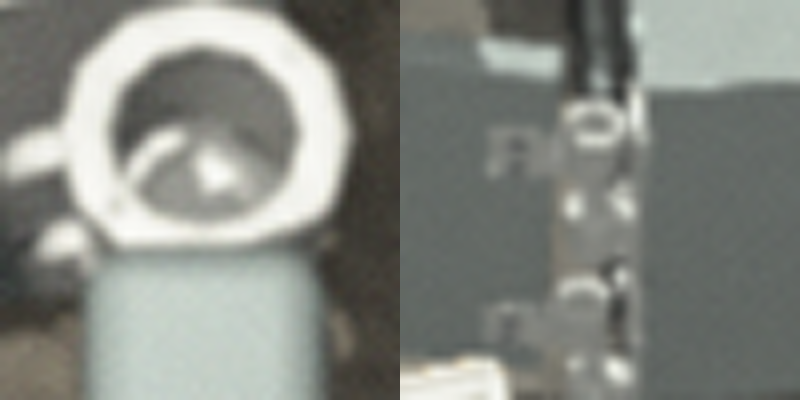

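Call:
play_rows:
  translation:
    - [0,0,-0.003]
    - [0,0,-0.006]
    - [0,0,-0.008]
    - [0,0,-0.01]
    - [0,0,-0.01]
  yaw: [0,0,0,0,0]

```text
clock: 10.58
eef_pos: [428.2, 79.2, 175.9]
eef_rot: [-3.142, -0.001, -0.305]
wrist_force: [6.4, -0.8, -6.1]
finger_gap: 13.9
finger_force: 50.0
```

Call:
play_rows:
  translation:
    - [0.001,0,0]
    - [0.001,0,-0.004]
    - [0.001,0,-0.007]
    - [0.001,0,-0.01]
    - [0.001,0,-0.01]
  yaw: [0,0,0,0,0]

```text
clock: 11.2
eef_pos: [428.8, 79.3, 165.7]
eef_rot: [3.141, 0.0, -0.305]
wrist_force: [4.4, -0.8, -7.6]
finger_gap: 13.6
finger_force: 50.0
```

Call:
play_rows:
  translation:
    - [0.0005,0,-0.003]
    - [0.0005,0,-0.005]
    - [0.0005,0,-0.006]
    - [0.0005,0,-0.007]
    - [0.0005,0,-0.0075]
    - [0.0005,0,-0.0075]
  yaw: [0,0,0,0,0,0]

```text
clock: 11.95
eef_pos: [429.0, 79.7, 159.3]
eef_rot: [-3.141, 0.001, -0.305]
wrist_force: [-11.3, 1.6, 10.1]
finger_gap: 13.8
finger_force: 50.0
```

Call:
play_rows:
  translation:
    - [0,0,-0.001]
    - [0,0,-0.001]
    - [0,0,-0.001]
    - [0,0,-0.001]
  yaw: [0,0,0,0]

```text
clock: 12.45
eef_pos: [429.0, 79.7, 158.2]
eef_rot: [-3.141, 0.001, -0.305]
wrist_force: [-10.9, 2.9, 9.1]
finger_gap: 13.7
finger_force: 50.0
```

```bash
python3 - <<'E'
from h import *
np.set_printoptions(precision=1,suppress=True)
c=snap("wrist","w5");S=snap("scene","s5")
a=cv2.resize(c["pixels"][55:105,254:304,::-1],None,fx=8,fy=8,interpolation=cv2.INTER_CUBIC)
b=cv2.resize(S["pixels"][190:240,262:312,::-1],None,fx=8,fy=8,interpolation=cv2.INTER_CUBIC)
cv2.imwrite("pics/w5c.png",np.hstack([a,b]))
E
```

View pics/w5c.png

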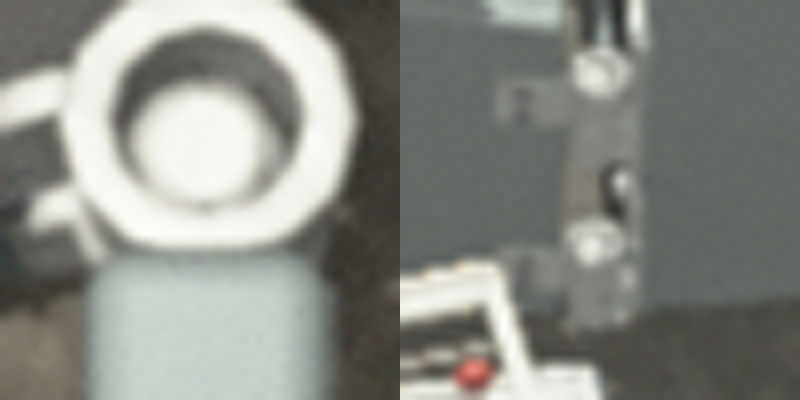

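Call:
play_rows:
  translation:
    - [-0.0008,0,0]
    - [-0.0008,0,0]
    - [-0.0008,0,-0.001]
    - [-0.0008,0,-0.002]
    - [-0.0008,0,-0.002]
  yaw: [0,0,0,0,0]

```text
clock: 13.18
eef_pos: [428.7, 79.7, 157.2]
eef_rot: [-3.141, -0.001, -0.305]
wrist_force: [-12.7, 3.2, 22.3]
finger_gap: 13.7
finger_force: 50.0
```

Call:
play_rows:
  translation:
    - [0,0,0.002]
    - [0,0,0.002]
    - [0,0,0.002]
    - [0,0,0.002]
    - [0,0,0.002]
    - [0,0,0.002]
  yaw: [0,0,0,0,0,0]
  hand: 0.6

```text
clock: 13.92
eef_pos: [428.7, 79.3, 157.5]
eef_rot: [3.142, 0.0, -0.305]
wrist_force: [-0.7, 0.4, -0.8]
finger_gap: 56.6
finger_force: 0.0
```

```bash
python3 - <<'E'
from h import *
np.set_printoptions(precision=1,suppress=True)
d=pickle.load(open("d0.pkl","rb"))
for a,b in [((277,143),(178,220)),((243,93),(75,270))]:
    o,v=ray(d["scene"],a);p,w=ray(d["top"],b);v=v[0];w=w[0]
    st=np.linalg.lstsq(np.c_[v,-w],p-o,rcond=None)[0];print(o+v*st[0],p+w*st[1])
H=np.array([522.5,50.])
for th in (162.5,150,140,130,120,110,100,95,90,87,85.3):
    t=np.radians(th);u=np.array([np.cos(t),np.sin(t)]);n=np.array([-u[1],u[0]])
    r=np.radians(th-162.5);e=12.5*abs(np.cos(r))+8*abs(np.sin(r))
    print(th,H+95*u+(7+e)*n)
E
```

```text
[541.1 294.3 141.9] [543.6 295.  143.1]
[466.8 556.1 152.6] [498.3 565.4 168.2]
162.5 [426.  60.]
150 [429.8  79.4]
140 [435.8  94.5]
130 [444.7 108.7]
120 [456.3 121.5]
110 [470.3 132.1]
100 [486.4 140.1]
95 [495.1 143. ]
90 [504.1 145. ]
87 [509.6 145.8]
85.3 [512.8 146.1]
```

Call:
play_rows:
  translation:
    - [0,0,0.015]
    - [0,0,0.04]
    - [0,0,0.065]
    - [-0.002,-0.015,0.065]
    - [-0.004,-0.033,0.065]
    - [-0.006,-0.039,0.065]
    - [-0.006,-0.039,0.065]
    - [-0.006,-0.039,0.065]
  yaw: [0,0,0,0,0,0,0,0]

```text
clock: 14.92
eef_pos: [422.6, 40.5, 222.4]
eef_rot: [-3.142, 0.0, -0.305]
wrist_force: [0.2, -0.4, 0.1]
finger_gap: 56.0
finger_force: 0.0
```

Call:
play_rows:
  translation:
    - [0,0,0]
    - [0,0,0]
    - [0,0,0]
    - [0,0,0]
    - [0,0,0]
    - [0,0,-0.02]
    - [0,0,-0.045]
    - [0,0,-0.057]
    - [0,0,-0.057]
  yaw: [0,0,0,0,0,0,0,0,0]
  hand: 0
  force: 10

```text
clock: 16.05
eef_pos: [422.5, 40.3, 165.4]
eef_rot: [3.141, 0.001, -0.305]
wrist_force: [1.0, -0.4, 0.7]
finger_gap: 0.5
finger_force: 0.0
```

```bash
python3 - <<'E'
from h import *
c=snap("wrist","w6");S=snap("scene","s6");T=snap("top","t6");print(c["state"]["eef_pos"])
a=cv2.resize(c["pixels"],(400,300));b=cv2.resize(S["pixels"][150:250,220:350],(400,300));e=cv2.resize(T["pixels"][150:250,200:330],(400,300))
cv2.imwrite("pics/m6.png",np.vstack([np.hstack([a,b]),np.hstack([e,e])])[:,:,::-1])
E
```

```text
[422.50566366  40.28821405 165.36122513]
```

View pics/m6.png

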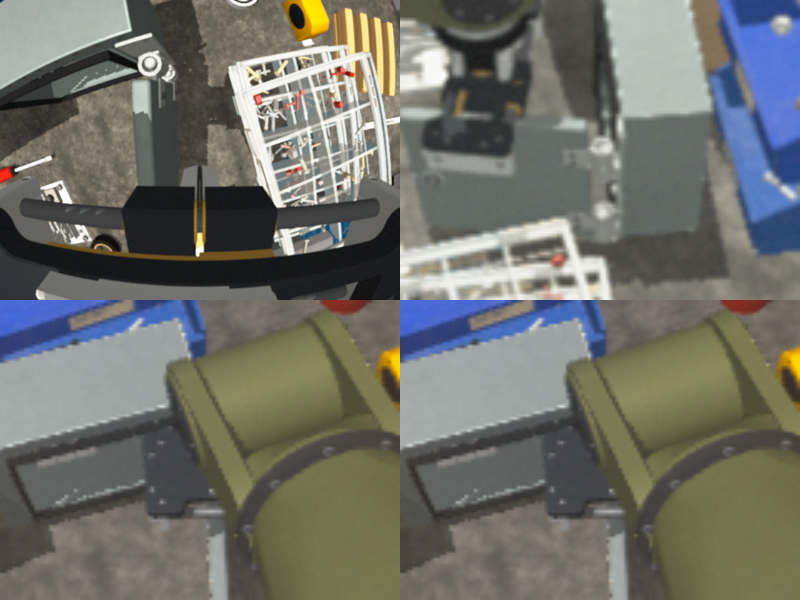

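Call:
play_rows:
  translation:
    - [0.002,0.01,0]
    - [0.0035,0.02,0]
    - [0.005,0.029,0]
    - [0.007,0.039,0]
    - [0.01,0.047,0]
    - [0.013,0.054,0]
    - [0.0175,0.061,0]
    - [0.022,0.068,0]
    - [0.028,0.075,0]
    - [0.034,0.081,0]
    - [0.041,0.087,0]
    - [0.048,0.092,0]
  yaw: [0,0,0,0,0,0,0,0,0,0,0,0]

```text
clock: 17.7
eef_pos: [471.1, 132.7, 165.5]
eef_rot: [3.142, 0.0, -0.305]
wrist_force: [-0.3, -0.7, 0.5]
finger_gap: 0.4
finger_force: 0.2
```

Call:
play_rows:
  translation:
    - [0.005,0.003,0]
    - [0.01,0.006,0]
    - [0.016,0.008,0]
    - [0.02,0.0095,0]
    - [0.0245,0.0107,0]
    - [0.0285,0.012,0]
    - [0.0315,0.0125,0]
    - [0.0345,0.013,0]
    - [0.037,0.0135,0]
    - [0.039,0.0135,0]
    - [0.039,0.0135,0]
  yaw: [0,0,0,0,0,0,0,0,0,0,0]

```text
clock: 19.08
eef_pos: [509.8, 145.8, 165.5]
eef_rot: [-3.142, 0.0, -0.305]
wrist_force: [-0.3, -0.1, -0.3]
finger_gap: 0.2
finger_force: 0.2
```

Call:
play_rows:
  translation:
    - [0.001,0,0]
    - [0.002,0,0]
    - [0.003,0,0]
    - [0.003,0,0]
  yaw: [0,0,0,0]

```text
clock: 19.58
eef_pos: [512.7, 145.8, 165.6]
eef_rot: [-3.142, -0.0, -0.305]
wrist_force: [-0.4, -0.1, 0.7]
finger_gap: 0.1
finger_force: 0.2
```

Call:
play_rows:
  translation:
    - [0.001,0,0]
    - [0.002,0,0]
    - [0.002,0,0]
    - [0.002,0,0]
  yaw: [0,0,0,0]

```text
clock: 20.08
eef_pos: [513.5, 145.8, 165.5]
eef_rot: [3.14, 0.003, -0.305]
wrist_force: [-10.8, -1.0, 5.3]
finger_gap: 0.6
finger_force: 5.3
```

Call:
play_rows:
  translation:
    - [-0.002,0,0]
    - [-0.005,0,0]
    - [-0.02,0,0]
    - [-0.05,0,0]
    - [-0.08,-0.02,0.04]
    - [-0.09,-0.06,0.08]
    - [-0.1,-0.11,0.1]
    - [-0.1,-0.16,0.12]
    - [-0.1,-0.2,0.12]
    - [-0.1,-0.24,0.12]
    - [-0.1,-0.24,0.12]
    - [-0.1,-0.24,0.12]
  yaw: [0,0,0,0,0,0,0,0,0,0,0,0]

```text
clock: 21.58
eef_pos: [414.7, -93.8, 285.6]
eef_rot: [-3.141, -0.0, -0.305]
wrist_force: [0.6, 0.3, -0.0]
finger_gap: 0.7
finger_force: 0.0
```

```bash
python3 - <<'E'
from h import *
np.set_printoptions(precision=1,suppress=True)
S=snap("scene","s7");T=snap("top","t7");print(S["state"]["eef_pos"],S["state"]["clock"])
C=np.array([586.7,145.]);ex=np.array([.9966,-.0828]);ey=np.array([.0828,.9966])
for n,c in(("S",S),("T",T)):
  for y in(-60,0,60,80):
    P=[np.r_[C+x*ex+y*ey,192] for x in range(-80,-38,3)]
    q=np.rint(proj(c,P)).astype(int); print(n,y,[int(c["pixels"][r,k].mean()) for k,r in q])
a=pickle.load(open("w1.pkl","rb"))
E
```

```text
[414.7 -93.8 285.6] 21.575
S -60 [82, 89, 93, 95, 94, 97, 180, 199, 201, 189, 133, 74, 67, 133]
S 0 [68, 68, 80, 90, 93, 116, 170, 195, 199, 192, 170, 65, 72, 126]
S 60 [81, 82, 81, 80, 81, 116, 177, 195, 196, 183, 119, 74, 68, 95]
S 80 [109, 92, 86, 82, 91, 135, 175, 184, 175, 135, 96, 81, 90, 136]
T -60 [93, 104, 90, 89, 90, 95, 139, 171, 170, 166, 148, 57, 87, 87]
T 0 [89, 87, 89, 88, 89, 95, 160, 170, 166, 160, 79, 62, 69, 88]
T 60 [89, 90, 90, 91, 93, 139, 173, 169, 166, 147, 58, 63, 80, 85]
T 80 [87, 89, 89, 90, 97, 159, 175, 168, 163, 108, 88, 86, 90, 92]
```

```bash
python3 -c "
from cell import manip;print(manip.sign_off())"
```

```text
the job is handed in; nothing more can be done
None
```

The door is hung on both pins, shut and released, and the job was handed in at about 21.6 s. Wrist force and camera checks agree with a seated, closed door, but sign-off returned no verdict. I viewed 13 pictures, which breaks the limit of 10.

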